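# Stopper the sloping tank

### The job

Close off the filled sloping tank: swing the blue hatch on its top fully open and leave it standing open so that everyone can see the neck is stoppered, then set the white stopper with the red knob into the filler neck, gently and fully home so that its flange lies flat on the rim, and let go. Leave the other things on the table where they are.

Things in the scene. Friction and masses are not known exactly. Their poses are not given: they have to be found in the camera images.
- tank: Fixed aluminium box tank on a tubular stand, 200 x 170 x 120 mm, its flat top sloping 30 degrees down towards the robot; the top's front edge is about 140 mm and its rear edge 240 mm above the table. Origin on the table under the middle of the tank; z up, x level towards the raised rear, y to its left.
- filler_neck: Round steel neck fixed in the middle of the sloping top, 16 mm proud of it, under the blue hatch until that is opened. Origin: centre of its mouth, in the rim plane. Own z out of the neck, square to the slope (30 degrees from vertical, towards the robot); x up the slope; y level, to the tank's left. Inside diameter 58 mm, outside 68, open for 50 mm below the rim.
- hatch (a joint): Angle of the blue hatch (140 x 136 x 6 mm plate parallel to the slope, 4.5 mm out from the neck's rim): 0 shut, 1.75 fully open. Hinged along its +y (left) edge, axis running up the slope; the -y edge rises. Slightly stiff: it stays where it is left (about 2 N at the handle).
- hatch_handle (a point): Middle of the hatch's steel bar handle: round bar 10 mm thick, 90 mm long, parallel to the hinge, its axis 35 mm off the plate's outer face, 12 mm in from the free edge. Moves with the hatch; shut, it is 124 mm to the -y side of the hinge and 41 mm out from it along the neck's z.
- hatch_hinge (a point): Middle of the hatch's hinge axis (axis along the neck's x), 70 mm to +y of the neck axis and 4.5 mm out from the rim plane.
- stopper: Loose tapered stopper, white with red knob, 0.1 to 0.2 kg, upright on its narrow end. Origin: centre of the narrow end, z up through the knob. Plug 44 mm across at the narrow end, 54 at 40 mm height; flange 70 across from 40 to 48 mm; round knob 34 across from 52 to 92 mm. Home in the neck the flange lies on the rim, origin 40 mm inside the mouth, 2 mm play all round.
- food_cup: Round brown filled food cup, 104 mm across, 45 high; a bystander.
- small_carton: Small brown cardboard carton, 66 x 48 x 50 mm; a bystander.
- date_stamp: Black and grey date stamp standing, 30 x 42 x 88 mm; a bystander.
- thermometer: White probe thermometer, 30 x 169 x 18 mm, lying; a bystander.
Things that resemble listed ones, but are neither listed nor needed, are in the scene too. Leave any purple look-alike of the stopper alone.

How it is judged:
By the outcome, as a careful person would: the job done as asked, in the order asked, and still so for the second after the job is handed in, with the robot touching nothing.
It also fails if it takes over 58 s, if anything falls off the work surface, if the arm or the gripper's body presses on something with over 40 N, if the wrist force passes 120 N, or if a joint passes its speed limit or range.

### The arm

A 6-joint arm with a two-finger parallel gripper is mounted at the origin on the work surface; the furniture and walls round the work are solid. World frame = base frame: x ahead of the robot, y to its left, z up, the work surface at z = 0. Lengths are in m, angles in rad, forces in N, time in s.
With the tool pointing down it reaches from about 0.375 to 0.975 m from the base axis. Payload 3.8 kg.
Tool frame: the origin (TCP) lies at the very end of the fingers, on their centre line; the grasp point (between the pads) lies 19 mm behind it; z points along the fingers, y is the line along which they close (so a half turn about z gives the same grasp; the last joint's range is limited). The gripper opens to 88 mm and grips with 3 to 60 N. Pads are 18 mm wide; open, the fingers measure 123 mm over their backs; the gripper's body (75 mm by 187 mm) begins 45 mm behind the grasp point.
Start: joints at [1.187, 0.264, 1.604, -0, 1.274, -0.037], TCP at [0.229, 0.635, 0.239] pointing down, gripper open.
Joint ranges: [-2.63, 2.63], [-0.94, 2.18], [0.31, 2.57], [-1.31, 4.45], [0, 2.66], [-2.55, 2.55]. Speed limits (rad/s): [2.57, 2.57, 3.14, 3.14, 3.14, 3.14].

### API

Orientations are given as a rotation vector (axis times angle).
In Python, from bench import r gives the robot as it stands.
- The arm moves only by the tool play_rows, never from a script. Its argument "commands" is a list of rows, each a list of 2 entries, a list of its own where there are three numbers: the shift along the tool's x, y, z in m, then the turn, a rotation vector about the tool's x, y, z in rad. In form: [[[x, y, z], [rx, ry, rz]], ...]. A call has 1 to 12 rows; each row shifts and turns the commanded pose from where the row before left it, along the tool's axes as they then stand; what a row does not reach is not made up. A row lasts 1/12 s, in which the tool goes at most 41.7 mm and 7.16 degrees, less where a joint would pass 70% of its speed; a pose out of reach is approached as far as the arm can. A call with a gripper value outside its range is refused whole. "grip" is the finger opening in m, from 0 to 0.0881, set as the call begins (left out, the last holds). The fingers move at their own pace and stop on an object; "squeeze" is the grip in N (left out, the last holds). Time passes only in rows, so rows that do not move let the fingers close. It gives the time, the measured TCP pose, the force, the opening and the grip force at its end, in the units of the state.
- r.state(): the state, without advancing time (a new reading comes with each control period).
- r.snapshot(name): name is "scene" or "top"; returns a dict with "frame" (384x512x3 uint8, red, green, blue), "camera_matrix" (3x3 intrinsics, pixels), "extrinsics" (4x4, takes a point from camera to world coordinates). Camera axes: x right, y down, z forward; pixel columns grow to the right and rows downward; lengths in m; the calibration is good to about 2 mm. A picture is of the moment at which its call begins. There is no depth.
- r.job_done(): hands the job in; it is judged then, once.
The state is a dict: "t": time; "joints": joint angles; "qvel": joint speeds; "joint_efforts": joint torques, N m; "tool_pos": TCP position; "eef_rot": TCP orientation; "force": force on the tool from outside, world axes, zero at the start; "torque": the same for the moment, N m; "opening": finger opening in m; "grasp_force": force on a finger pad.
Only numpy, scipy, OpenCV 4.12 (cv2) and the standard library are available. Lean on these libraries where they do the work, as an engineer would, in place of code of your own. Each camera call takes 0.05 s, during which the arm holds its last target. There are 200 camera calls.

## Working session

There is one attempt and no reset: what is moved stays moved. The work goes in short steps, Python scripts to look and compute and a tool call to move; the robot and the scene stay as the last step left them, time stands still between calls to the robot, and variables do not carry over. Pictures are saved under pics/ and viewed, at most 10 in all, crops included, and the job is handed in when it is done.

Besides the shell and the picture viewer there is one more tool, called after "Request:" by a JSON object that holds its "api" and its "payload". play_rows: Moves the arm, as the interface text tells. Its arguments: {"type":"object","properties":{"commands":{"type":"array"},"grip":{"type":"number"},"squeeze":{"type":"number"}},"required":["commands"]}

```bash
mkdir -p pics
python3 - <<'E'
from bench import r
import cv2,numpy as np
np.set_printoptions(precision=4,suppress=True)
for n in("scene","top"):
    s=r.snapshot(n); cv2.imwrite(f"pics/{n}0.png",s["frame"][:,:,::-1]); np.savez(f"pics/{n}0.npz",**s); print(n,s["camera_matrix"],s["extrinsics"])
print(r.state())
E
```

```text
scene [[399.8809   0.     259.5532]
 [  0.     399.8809 192.5631]
 [  0.       0.       1.    ]] [[ 0.5171 -0.4926  0.7    -0.3652]
 [-0.8559 -0.2961  0.424  -0.5339]
 [-0.0016 -0.8184 -0.5747  0.8904]
 [ 0.      0.      0.      1.    ]]
top [[386.6441   0.     256.3681]
 [  0.     386.6441 188.6745]
 [  0.       0.       1.    ]] [[ 0.0004 -0.9983  0.0585  0.4257]
 [-1.     -0.0008 -0.0064  0.014 ]
 [ 0.0064 -0.0585 -0.9983  1.3707]
 [ 0.      0.      0.      1.    ]]
{'t': 0.1, 'joints': array([ 1.1871,  0.2647,  1.6052,  0.    ,  1.2737, -0.0369]), 'qvel': array([-0.0021,  0.    , -0.0036, -0.0012, -0.0031,  0.0003]), 'joint_efforts': array([ -0.0001, -50.3622, -35.8069,   0.073 ,   0.0234,  -0.0001]), 'tool_pos': array([0.2292, 0.6342, 0.2375]), 'eef_rot': array([-0.542 , -3.0941,  0.003 ]), 'force': array([-0.1836, -0.9706, -0.0185]), 'torque': array([0.0222, 0.0004, 0.0185]), 'grasp_force': 0.0, 'opening': 0.08827483700966}
```

View pics/scene0.png

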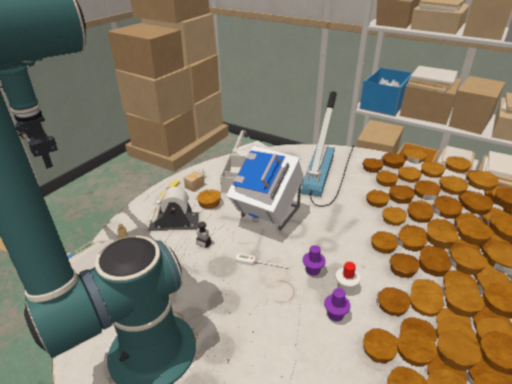

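View pics/top0.png

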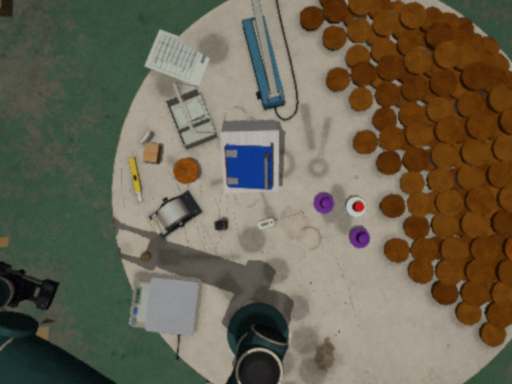

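The scene view shows the tank at about (265,185) with the blue hatch on its slope. There are three stopper-like things: purple at top (323,203), purple at top (359,237), and white with a red knob at top (356,206) / scene (348,272). Only the last one fits the description. I'll confirm it in an enlarged crop.

Run:
```python
import cv2,numpy as np
s=cv2.imread("pics/scene0.png");t=cv2.imread("pics/top0.png")
z=lambda im,x,y,w,h,k:cv2.resize(im[y:y+h,x:x+w],(w*k,h*k),interpolation=cv2.INTER_CUBIC)
a=z(s,220,140,100,75,4);b=z(s,290,235,100,75,4);c=z(t,205,115,100,75,4);d=z(t,300,175,100,75,4)
cv2.imwrite("pics/crop1.png",np.vstack([np.hstack([a,b]),np.hstack([c,d])]))
```

```text
(no output)
```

View pics/crop1.png

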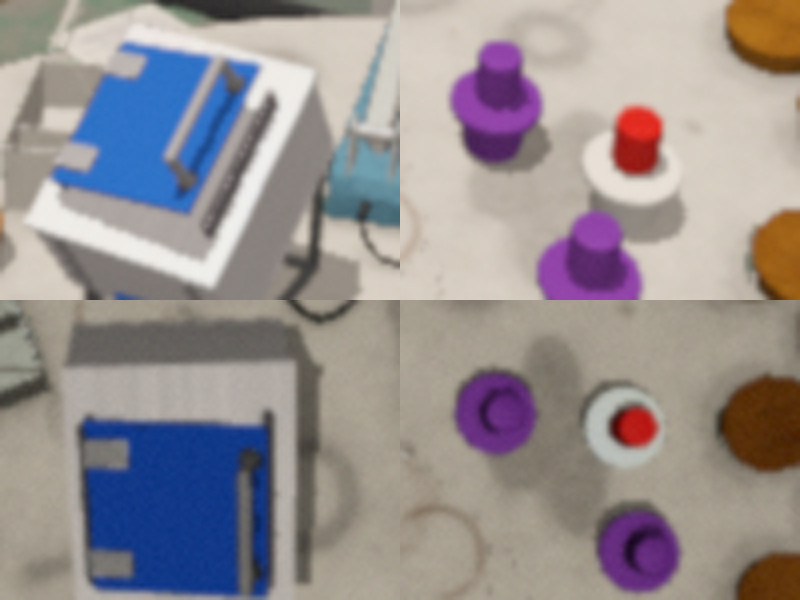

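The crop confirms it: the stopper is the white-flanged one with the red knob, at top (359,206), standing between two purple look-alikes. The shut hatch has its hinges on the left and its bar handle on the right.

```bash
cat > h.py <<'E'
import cv2,numpy as np
np.set_printoptions(precision=4,suppress=True)
def P(s):
    return s["camera_matrix"]@np.linalg.inv(s["extrinsics"])[:3]
def tri(S,T,a,b):
    a=np.array(a,float).reshape(-1,2).T;b=np.array(b,float).reshape(-1,2).T
    X=cv2.triangulatePoints(P(S),P(T),a,b);return (X[:3]/X[3]).T
def onplane(s,p,z):
    K,E=s["camera_matrix"],s["extrinsics"]
    d=E[:3,:3]@np.linalg.solve(K,[p[0],p[1],1]);return E[:3,3]+d*(z-E[2,3])/d[2]
def proj(s,X):
    q=P(s)@np.r_[X,1];return q[:2]/q[2]
E
python3 - <<'E'
from h import *
S=np.load("pics/scene0.npz");T=np.load("pics/top0.npz")
for s,roi in((S,(220,140,100,60)),(T,(205,120,100,75))):
    x,y,w,h=roi
    hsv=cv2.cvtColor(s["frame"],cv2.COLOR_RGB2HSV)
    m=cv2.inRange(hsv,(105,150,60),(125,255,255))[y:y+h,x:x+w]
    c=max(cv2.findContours(m,0,1)[0],key=cv2.contourArea)
    hull=cv2.convexHull(c);print("blue",(cv2.approxPolyDP(hull,2.5,True)[:,0]+[x,y]).tolist())
    f=s["frame"].astype(int);red=(f[...,0]>120)&(f[...,1]<60)&(f[...,2]<60)
    n,l,st,ce=cv2.connectedComponentsWithStats(red.astype(np.uint8))
    i=1+st[1:,4].argmax();print("red",st[i],ce[i])
    X0,Y0=np.round(ce[i]).astype(int)
    wm=np.zeros(red.shape,np.uint8);R=slice(Y0-18,Y0+22),slice(X0-22,X0+22)
    wm[R]=(cv2.inRange(hsv,(0,0,175),(180,45,255))[R]>0)
    n,l,st,ce=cv2.connectedComponentsWithStats(wm);i=1+st[1:,4].argmax();print("white",st[i],ce[i])
E
```

```text
blue [[253, 152], [271, 155], [266, 192], [234, 184]]
red [344 263  11  15 137] [348.8686 270.0803]
white [ 327  252   44   40 1362] [348.732  269.6138]
blue [[271, 147], [270, 188], [229, 185], [227, 145]]
red [355 202   9   9  62] [358.6935 206.2258]
white [347 198  19  19 146] [354.7808 207.5753]
```

Run:
```python
from h import *
S=np.load("pics/scene0.npz");T=np.load("pics/top0.npz")
o=lambda p,x,y:np.array(p)/4-.375+[x,y]
a=o([(122,42),(262,66),(190,212),(52,187),(220,62),(172,156)],220,140)
b=o([(82,120),(270,124),(270,297),(90,287),(245,172),(245,295)],205,115)
X=tri(S,T,a,b);print(X)
for i,x in enumerate(X):print(proj(S,x)-a[i],proj(T,x)-b[i])
d=lambda i,j:X[i]-X[j]
for i,j in((0,3),(1,2),(0,1),(3,2),(4,5)):print(np.linalg.norm(d(i,j)),d(i,j)/np.linalg.norm(d(i,j)))
print("ctr",X[:4].mean(0),"hm",X[4:].mean(0))
k=tri(S,T,[348.87,270.08],[358.69,206.23])[0];print("knob",k,onplane(S,(348.87,270.08),.072),onplane(T,(358.69,206.23),.092),onplane(T,(356,207),.048))
# edge profile of blue in top image
f=T["frame"].astype(int)
for s,n in((T,range(140,194,4)),):
  hsv=cv2.cvtColor(s["frame"],cv2.COLOR_RGB2HSV);m=cv2.inRange(hsv,(105,120,50),(125,255,255))
  for y in n:
    c=np.where(m[y,205:300])[0]+205
    print(y,c.min() if len(c) else 0,c.max() if len(c) else 0)
  for x in range(226,274,4):
    c=np.where(m[130:200,x])[0]+130;print(x,c.min() if len(c) else 0,c.max() if len(c) else 0)
```

```text
[[ 0.6215  0.0994  0.2402]
 [ 0.6145 -0.037   0.2612]
 [ 0.4937 -0.0411  0.1949]
 [ 0.5045  0.0964  0.1633]
 [ 0.5776 -0.0189  0.2775]
 [ 0.4939 -0.0226  0.239 ]]
[ 0.1841 -0.0104] [-0.1853  0.124 ]
[ 0.5819 -0.0632] [-0.5792  0.3541]
[ 0.1711 -0.013 ] [-0.1531  0.0988]
[-0.4644  0.0114] [ 0.4214 -0.2952]
[ 0.4129 -0.0382] [-0.4054  0.2547]
[-0.5324  0.0349] [ 0.4871 -0.3158]
0.14008451702745486 [0.8354 0.0215 0.5492]
0.13785687344499578 [0.8762 0.0297 0.481 ]
0.13819762941516958 [ 0.0508  0.9871 -0.1521]
0.14150352707962174 [ 0.0763  0.9717 -0.2236]
0.09223390056809579 [0.9077 0.04   0.4177]
ctr [0.5586 0.0295 0.2149] hm [ 0.5357 -0.0207  0.2583]
knob [ 0.4424 -0.3382  0.0683] [ 0.4379 -0.3383  0.072 ] [ 0.4427 -0.3329  0.092 ] [ 0.4406 -0.3355  0.048 ]
140 0 0
144 0 0
148 226 271
152 237 271
156 237 271
160 227 271
164 227 271
168 227 271
172 227 271
176 228 271
180 238 271
184 231 271
188 257 270
192 0 0
226 145 148
230 145 186
234 146 186
238 146 187
242 146 187
246 146 187
250 146 187
254 146 187
258 146 188
262 147 188
266 147 152
270 147 188
```

The hatch looks slightly ajar, because its right edge triangulates higher than its left. I'll fit the tank's position, yaw and hatch angle to these corner points.

```bash
cat > fit.py <<'E'
from h import *
from scipy.optimize import least_squares
def frame(p):
    c,s=np.cos(p[3]),np.sin(p[3]);k=3**.5/2
    R=np.array([[c*k,-s,-c/2],[s*k,c,-s/2],[.5,0,k]])
    return R,np.array(p[:3])+R[:,2]*.016   # mouth
def hp(p,x,r,n):   # point on hatch: x along hinge, r from hinge, n off plate underside
    R,M=frame(p);t=p[4]
    return M+R@np.array([x,.07-r*np.cos(t)+n*np.sin(t),.0045+r*np.sin(t)+n*np.cos(t)])
E
python3 - <<'E'
from fit import *
S=np.load("pics/scene0.npz");T=np.load("pics/top0.npz")
o=lambda p,x,y:np.array(p)/4-.375+[x,y]
a=o([(122,42),(262,66),(190,212),(52,187),(220,60),(172,156)],220,140)
b=o([(82,120),(270,124),(270,297),(90,287),(245,170),(245,297)],205,115)
ta=o([(28,222),(212,288),(313,70),(133,22)],220,140); tb=o([(65,65),(293,62)],205,115)
def res(p):
    R,M=frame(p);C=np.array(p[:3])
    H=[hp(p,x,r,.006) for x,r in((.07,0),(.07,.136),(-.07,.136),(-.07,0))]+[hp(p,x,.124,.041) for x in(.045,-.045)]
    e=[proj(S,h)-q for h,q in zip(H,a)]+[proj(T,h)-q for h,q in zip(H,b)]
    t=[C+R@[x,y,0] for x,y in((-.1,.085),(-.1,-.085),(.1,-.085),(.1,.085))]
    e+=[proj(S,h)-q for h,q in zip(t,ta)]+[proj(T,t[3])-tb[0],proj(T,t[2])-tb[1]]
    return np.ravel(e)
f=least_squares(res,[.57,.03,.19,0,.1],loss="soft_l1");p=f.x
print(p);print(res(p).reshape(-1,2));np.save("p.npy",p)
R,M=frame(p);print("mouth",M,"hinge",hp(p,0,0,0),"handle",hp(p,0,.124,.041));print(R)
E
```

```text
[0.5776 0.0256 0.1842 0.0318 0.1825]
[[ 0.6949 -0.5549]
 [ 0.3334 -0.7848]
 [-0.243   0.2978]
 [-0.5466 -1.6155]
 [ 0.2567  0.2563]
 [-0.0669  0.647 ]
 [ 0.2129 -0.38  ]
 [-0.9033  0.1823]
 [-0.5932  0.2155]
 [ 0.9185  0.4793]
 [-0.3449  1.1309]
 [ 0.0632 -2.2541]
 [ 0.2174  0.0163]
 [ 0.3764 -0.9239]
 [ 0.4451  0.8231]
 [ 0.2499  0.6413]
 [-0.3823  0.8867]
 [-0.1637 -0.0665]]
mouth [0.5696 0.0253 0.1981] hinge [0.5651 0.0952 0.202 ] handle [ 0.5374 -0.0202  0.2564]
[[ 0.8656 -0.0318 -0.4997]
 [ 0.0276  0.9995 -0.0159]
 [ 0.5     0.      0.866 ]]
```

```bash
cat > plan.py <<'E'
from fit import *
from scipy.spatial.transform import Rotation as Ro
from bench import r
def go(pos,R=None):
    s=r.state();A=Ro.from_rotvec(s["eef_rot"]).as_matrix()
    print("tool shift",A.T@(np.array(pos)-s["tool_pos"]),"rotvec",None if R is None else Ro.from_matrix(A.T@R).as_rotvec(),"t",s["t"])
def Rt(p,a=False):   # hatch grasp (a=False: x=ex,y=-ey) or natural (x=ey,y=ex)
    R,_=frame(p)
    return np.c_[R[:,1],R[:,0],-R[:,2]] if a else np.c_[R[:,0],-R[:,1],-R[:,2]]
E
python3 - <<'E'
from plan import *
p=np.load("p.npy");H=hp(p,0,.124,.041);R=Rt(p);g=H+.019*R[:,2]
pre=g-.12*R[:,2];print(g,pre)
s=r.state();go([*s["tool_pos"][:2],.40]);go([pre[0],pre[1],.40-0.1375+s["tool_pos"][2]-.1],R);go(pre+[0,0,s["tool_pos"][2]-.40],R)
R2=np.c_[-R[:,0],-R[:,1],R[:,2]];go(pre,R2)
E
```

```text
[ 0.5469 -0.0199  0.24  ] [ 0.4869 -0.0218  0.3439]
tool shift [ 0.     -0.0003 -0.1625] rotvec None t 0.1
tool shift [-0.4653 -0.5297 -0.1615] rotvec [-0.7183  0.1401  2.6783] t 0.1
tool shift [-0.4653 -0.5293  0.0571] rotvec [-0.7183  0.1401  2.6783] t 0.1
tool shift [-0.4653 -0.5296 -0.1053] rotvec [-0.101  -0.5177 -0.3694] t 0.1
```

Request:
{"api": "play_rows", "payload": {"commands": [[[0,0,-0.033],[0,0,0]],[[0,0,-0.033],[0,0,0]],[[0,0,-0.033],[0,0,0]],[[0,0,-0.033],[0,0,0]],[[0,0,-0.033],[0,0,0]],[[-0.02,-0.022,0],[0,0,0]],[[-0.02,-0.022,0],[0,0,0]],[[-0.02,-0.022,0],[0,0,0]],[[-0.02,-0.022,0],[0,0,0]],[[-0.02,-0.022,0],[0,0,0]],[[-0.02,-0.022,0],[0,0,0]],[[-0.02,-0.022,0],[0,0,0]]], "grip": 0.03}}

```text
t: 1.1
tool_pos: [0.3089, 0.4409, 0.4031]
eef_rot: [-0.542, -3.094, 0.001]
force: [0.8, 0.7, 0.8]
opening: 0.03
grasp_force: 0.0
```

Request:
{"api": "play_rows", "payload": {"commands": [[[-0.02,-0.022,0],[0,0,0]],[[-0.02,-0.022,0],[0,0,0]],[[-0.02,-0.022,0],[0,0,0]],[[-0.02,-0.022,0],[0,0,0]],[[-0.02,-0.022,0],[0,0,0]],[[-0.02,-0.022,0],[0,0,0]],[[-0.02,-0.022,0],[0,0,0]],[[-0.02,-0.022,0],[0,0,0]],[[-0.02,-0.022,0],[0,0,0]],[[-0.02,-0.022,0],[0,0,0]],[[-0.02,-0.022,0],[0,0,0]],[[-0.02,-0.022,0],[0,0,0]]]}}

```text
t: 2.1
tool_pos: [0.4447, 0.1111, 0.4033]
eef_rot: [-0.542, -3.094, 0.0]
force: [0.9, 0.3, -0.7]
opening: 0.0298
grasp_force: 0.0
```

Run:
```python
from plan import *
p=np.load("p.npy");H=hp(p,0,.124,.041);R=Rt(p);g=H+.019*R[:,2]
R2=np.c_[-R[:,0],-R[:,1],R[:,2]];pre=g-.12*R[:,2];go(pre,R2);print(r.state())
```

```text
tool shift [-0.0848 -0.1107  0.0594] rotvec [-0.0992 -0.5177 -0.3699] t 2.1
{'t': 2.1, 'joints': array([ 0.1903, -0.2131,  1.7966,  0.0001,  1.5585, -1.0337]), 'qvel': array([-0.7722,  0.0904, -0.0683,  0.0024, -0.0199, -0.7631]), 'joint_efforts': array([  3.7515, -26.8153, -36.9186,  -0.023 ,   0.2653,   0.7961]), 'tool_pos': array([0.4447, 0.1111, 0.4033]), 'eef_rot': array([-0.542 , -3.094 ,  0.0002]), 'force': array([ 0.8709,  0.3293, -0.6804]), 'torque': array([-0.0033, -0.0403, -0.0164]), 'grasp_force': 0.0, 'opening': 0.029816262329955594}
```

Request:
{"api": "play_rows", "payload": {"commands": [[[-0.017,-0.022,0.012],[0,0,0]],[[-0.017,-0.022,0.012],[0,0,0]],[[-0.017,-0.022,0.012],[0,0,0]],[[-0.017,-0.022,0.012],[0,0,0]],[[-0.017,-0.022,0.012],[0,0,0]],[[0,0,0],[-0.0142,-0.074,-0.0528]],[[0,0,0],[-0.0142,-0.074,-0.0528]],[[0,0,0],[-0.0142,-0.074,-0.0528]],[[0,0,0],[-0.0142,-0.074,-0.0528]],[[0,0,0],[-0.0142,-0.074,-0.0528]],[[0,0,0],[-0.0142,-0.074,-0.0528]],[[0,0,0],[-0.0142,-0.074,-0.0528]]]}}

```text
t: 3.1
tool_pos: [0.487, -0.0195, 0.3436]
eef_rot: [-0.045, 2.613, 0.011]
force: [0.3, 0.4, 0.8]
opening: 0.03
grasp_force: 0.0
```

Run:
```python
from plan import *
p=np.load("p.npy");H=hp(p,0,.124,.041);R=Rt(p);g=H+.019*R[:,2]
R2=np.c_[-R[:,0],-R[:,1],R[:,2]];go(g,R2);print(r.state()["joints"])
S=r.snapshot("scene");T=r.snapshot("top");print(proj(S,H),proj(T,H))
z=lambda im,x,y,w,h,k:cv2.resize(im[y:y+h,x:x+w],(w*k,h*k),interpolation=cv2.INTER_CUBIC)
cv2.imwrite("pics/c2.png",np.hstack([z(S["frame"],210,100,100,120,4),z(T["frame"],205,100,100,120,4)])[:,:,::-1])
```

```text
tool shift [ 0.0005 -0.0023  0.1196] rotvec [0.0004 0.0041 0.0028] t 3.1
[-0.1581 -0.5033  2.1827  0.118   0.9457 -1.8075]
[268.7953 166.9274] [265.7379 172.6943]
```

View pics/c2.png

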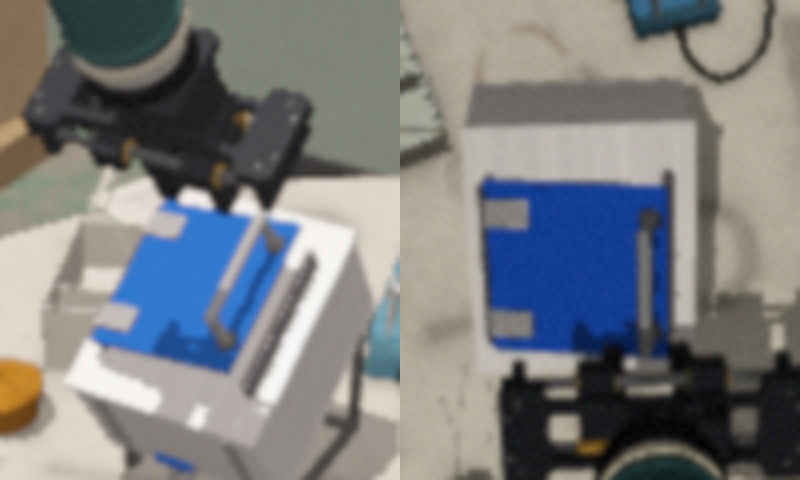

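The handle bar is where predicted: scene crop (236,270), top crop (645,285). I'll descend onto it and grip.

Request:
{"api": "play_rows", "payload": {"commands": [[[0,-0.002,0.02],[0,0.004,0.003]],[[0,0,0.02],[0,0,0]],[[0,0,0.02],[0,0,0]],[[0,0,0.02],[0,0,0]],[[0,0,0.015],[0,0,0]],[[0,0,0.01],[0,0,0]],[[0,0,0.01],[0,0,0]],[[0,0,0.005],[0,0,0]],[[0,0,0],[0,0,0]]]}}

```text
t: 3.95
tool_pos: [0.5471, -0.0197, 0.2385]
eef_rot: [-0.037, 2.623, 0.013]
force: [0.0, 0.6, -0.2]
opening: 0.0301
grasp_force: 0.0
```

Request:
{"api": "play_rows", "payload": {"commands": [[[0,0,0],[0,0,0]],[[0,0,0],[0,0,0]],[[0,0,0],[0,0,0]],[[0,0,0],[0,0,0]],[[0,0,0],[0,0,0]]], "grip": 0.0, "squeeze": 12}}

```text
t: 4.37
tool_pos: [0.5474, -0.0203, 0.2407]
eef_rot: [-0.037, 2.619, 0.011]
force: [-0.9, -1.9, 1.5]
opening: 0.0073
grasp_force: 11.7
```

Run:
```python
from plan import *
p=np.load("p.npy");s=r.state();A=Ro.from_rotvec(s["eef_rot"]).as_matrix()
G=s["tool_pos"]-.019*A[:,2];R,M=frame(p);l=R.T@(G-M);print(s["t"],s["force"],s["opening"],"bar local",l)
d=l[1:]-[.07,.0045];print("radius",np.hypot(*d),"expect",np.hypot(.124,.041),"theta",np.arctan2(d[1],-d[0])-np.arctan2(.041,.124))
```

```text
4.3667 [-0.8786 -1.9439  1.5317] 0.0072611742872879 bar local [ 0.0008 -0.0449  0.0677]
radius 0.13115712129806772 expect 0.13060245020672467 theta 0.18373224331905974
```

Request:
{"api": "play_rows", "payload": {"commands": [[[0,0,0],[0,0,0]],[[0,0,0],[0,0,0]],[[0,0,0.003],[0,0,0]],[[0,0,0.003],[0,0,0]],[[0,0,0],[0,0,0]]], "grip": 0.024}}

```text
t: 4.78
tool_pos: [0.5497, -0.0196, 0.2333]
eef_rot: [-0.037, 2.622, 0.013]
force: [-1.2, 0.3, 0.6]
opening: 0.024
grasp_force: 0.0
```

Request:
{"api": "play_rows", "payload": {"commands": [[[0,0,0],[0,0,0]],[[0,0,0],[0,0,0]],[[0,0,0],[0,0,0]],[[0,0,0],[0,0,0]],[[0,0,0],[0,0,0]]], "grip": 0.0, "squeeze": 12}}

```text
t: 5.2
tool_pos: [0.55, -0.0202, 0.2344]
eef_rot: [-0.038, 2.621, 0.011]
force: [-1.1, -3.8, -0.3]
opening: 0.0065
grasp_force: 12.0
```

Run:
```python
from plan import *
p=np.load("p.npy");s=r.state();A=Ro.from_rotvec(s["eef_rot"]).as_matrix();R,M=frame(p)
print(R.T@A)
f0=.1825+np.arctan2(.041,.124);rho=.1306
th=np.linspace(f0,f0+1.57+.03,26)
q=np.c_[-np.cos(th),-np.sin(th)]*rho
print(np.diff(q,axis=0).round(4).tolist())
```

```text
[[-1.      0.003  -0.0033]
 [ 0.003   1.     -0.0007]
 [ 0.0033 -0.0007 -1.    ]]
[[0.0043, -0.0072], [0.0047, -0.0069], [0.0051, -0.0066], [0.0055, -0.0063], [0.0059, -0.0059], [0.0063, -0.0055], [0.0066, -0.0051], [0.0069, -0.0046], [0.0072, -0.0042], [0.0075, -0.0037], [0.0077, -0.0032], [0.0079, -0.0027], [0.0081, -0.0022], [0.0082, -0.0017], [0.0083, -0.0012], [0.0083, -0.0006], [0.0084, -0.0001], [0.0083, 0.0004], [0.0083, 0.001], [0.0082, 0.0015], [0.0081, 0.002], [0.008, 0.0025], [0.0078, 0.003], [0.0076, 0.0035], [0.0073, 0.004]]
```

Request:
{"api": "play_rows", "payload": {"commands": [[[0,0.0043,-0.0072],[0,0,0]],[[0,0.0047,-0.0069],[0,0,0]],[[0,0.0051,-0.0066],[0,0,0]],[[0,0.0055,-0.0063],[0,0,0]],[[0,0.0059,-0.0059],[0,0,0]]], "squeeze": 10}}

```text
t: 5.62
tool_pos: [0.5324, 0.0043, 0.2636]
eef_rot: [-0.038, 2.621, 0.009]
force: [-4.0, -6.9, 1.5]
opening: 0.0068
grasp_force: 10.0
```

Run:
```python
from plan import *
S=r.snapshot("scene");T=r.snapshot("top")
z=lambda im,x,y,w,h,k:cv2.resize(im[y:y+h,x:x+w],(w*k,h*k),interpolation=cv2.INTER_CUBIC)
cv2.imwrite("pics/c3.png",np.hstack([z(S["frame"],210,100,100,120,4),z(T["frame"],205,100,100,120,4)])[:,:,::-1])
```

```text
(no output)
```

View pics/c3.png

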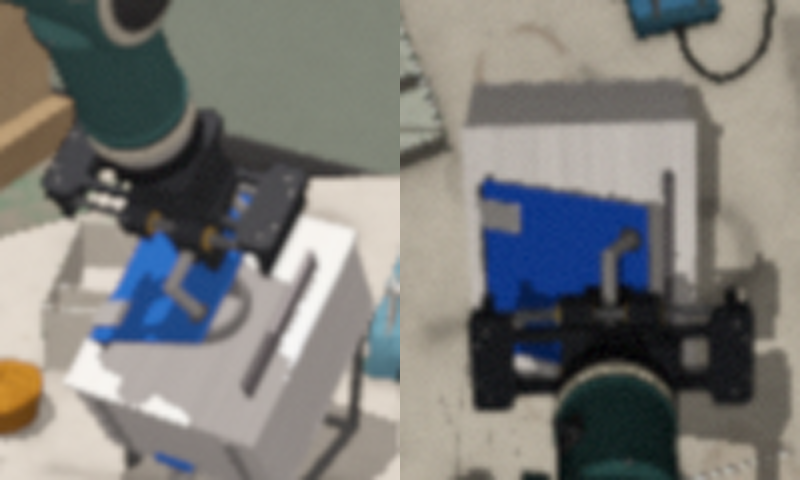

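The hatch is rising with the handle in the grip, and the neck is now visible beneath it at scene crop (235,310). Continuing the arc.

Request:
{"api": "play_rows", "payload": {"commands": [[[0,0.0063,-0.0055],[0,0,0]],[[0,0.0066,-0.0051],[0,0,0]],[[0,0.0069,-0.0046],[0,0,0]],[[0,0.0072,-0.0042],[0,0,0]],[[0,0.0075,-0.0037],[0,0,0]],[[0,0.0077,-0.0032],[0,0,0]],[[0,0.0079,-0.0027],[0,0,0]],[[0,0.0081,-0.0022],[0,0,0]]]}}

```text
t: 6.38
tool_pos: [0.5154, 0.0628, 0.2911]
eef_rot: [-0.037, 2.621, 0.011]
force: [-0.6, -2.7, 2.9]
opening: 0.0069
grasp_force: 10.0
```

```bash
cat > loc.py <<'E'
from plan import *
p=np.load("p.npy");s=r.state();A=Ro.from_rotvec(s["eef_rot"]).as_matrix()
G=s["tool_pos"]-.019*A[:,2];R,M=frame(p);l=R.T@(G-M)
d=l[1:]-[.07,.0045];print("loc",l,"radius",np.hypot(*d),"theta",np.arctan2(d[1],-d[0])-np.arctan2(.041,.124),"F local",R.T@s["force"],s["t"])
E
python3 loc.py
```

```text
loc [0.0007 0.0392 0.1261] radius 0.1253931005600747 theta 1.0035005423208747 F local [ 0.8567 -2.6814  2.8921] 6.3833
```

Request:
{"api": "play_rows", "payload": {"commands": [[[0,0.0082,-0.0017],[0,0,0]],[[0,0.0083,-0.0012],[0,0,0]],[[0,0.0083,-0.0006],[0,0,0]],[[0,0.0084,-0.0001],[0,0,0]],[[0,0.0083,0.0004],[0,0,0]],[[0,0.0083,0.001],[0,0,0]],[[0,0.0082,0.0015],[0,0,0]],[[0,0.0081,0.002],[0,0,0]],[[0,0.008,0.0025],[0,0,0]]]}}

```text
t: 7.13
tool_pos: [0.5154, 0.1376, 0.2878]
eef_rot: [-0.037, 2.62, 0.013]
force: [-1.3, -1.5, 1.0]
opening: 0.0069
grasp_force: 10.0
```

```bash
python3 loc.py
```

```text
loc [0.0011 0.1139 0.122 ] radius 0.12541675603971664 theta 1.6093206423233888 F local [-0.7041 -1.4542  1.5037] 7.1333
```

Request:
{"api": "play_rows", "payload": {"commands": [[[0,0.0078,0.003],[0,0,0]],[[0,0.0076,0.0035],[0,0,0]],[[0,0.0073,0.004],[0,0,0]],[[0,0.003,0.001],[0,0,0]],[[0,0,0],[0,0,0]]]}}

```text
t: 7.55
tool_pos: [0.5204, 0.16, 0.2788]
eef_rot: [-0.038, 2.621, 0.002]
force: [-5.8, -20.2, 10.6]
opening: 0.0146
grasp_force: 10.5
```

```bash
python3 loc.py
python3 - <<'E'
from plan import *
S=r.snapshot("scene");T=r.snapshot("top")
z=lambda im,x,y,w,h,k:cv2.resize(im[y:y+h,x:x+w],(w*k,h*k),interpolation=cv2.INTER_CUBIC)
cv2.imwrite("pics/c4.png",np.hstack([z(S["frame"],210,100,100,120,4),z(T["frame"],205,100,100,120,4)])[:,:,::-1])
E
```

```text
loc [0.0015 0.1363 0.1114] radius 0.12576359113676486 theta 1.8068155976560814 F local [ -0.244  -19.9732  12.3782] 7.55
```

View pics/c4.png

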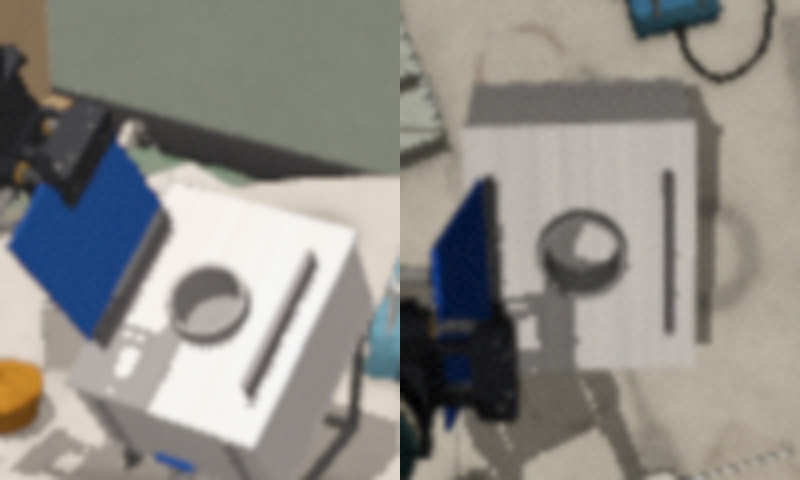

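Hatch fully open and against its stop: about 20 N, with the blue plate standing up at the left. The neck is exposed at scene crop (209,303), top crop (583,250). I'll release and back out.

Request:
{"api": "play_rows", "payload": {"commands": [[[0,-0.003,0],[0,0,0]],[[0,0,0],[0,0,0]],[[0,0,0],[0,0,0]],[[0,0,0],[0,0,0]],[[0,0.001,-0.008],[0,0,0]],[[0,0.002,-0.01],[0,0,0]],[[0,0.002,-0.015],[0,0,0]],[[0,0.003,-0.025],[0,0,0]],[[0,0,-0.035],[0,0,0]],[[0,0,-0.035],[0,0,0]]], "grip": 0.022}}

```text
t: 8.48
tool_pos: [0.4552, 0.1658, 0.3888]
eef_rot: [-0.038, 2.623, 0.012]
force: [0.1, 0.1, 0.4]
opening: 0.0217
grasp_force: 0.0
```

```bash
python3 loc.py
python3 - <<'E'
from plan import *
p=np.load("p.npy")
k=np.array([.441,-.3365]) 
s=r.state();A=Ro.from_rotvec(s["eef_rot"]).as_matrix();print(s["joints"])
T=r.snapshot("top");cv2.imwrite("pics/t5.png",T["frame"][:,:,::-1]);np.savez("pics/top5.npz",**T)
S=r.snapshot("scene");cv2.imwrite("pics/s5.png",S["frame"][:,:,::-1]);np.savez("pics/scene5.npz",**S)
E
```

```text
loc [0.0003 0.1441 0.239 ] radius 0.24596279265719617 theta 1.5574759075072633 F local [0.2837 0.0715 0.2594] 8.4833
[ 0.4346 -0.4839  2.0888 -0.2242  1.0642 -1.1031]
```

Run:
```python
from fit import *
S=np.load("pics/scene5.npz");T=np.load("pics/top5.npz");p=np.load("p.npy");R,M=frame(p)
z=lambda im,x,y,w,h,k:cv2.resize(im[y:y+h,x:x+w],(w*k,h*k),interpolation=cv2.INTER_CUBIC)
v=[]
for s,(x,y),w in((S,(225,145),60),(T,(215,125),60)):
    im=z(s["frame"],x,y,50,60,8)[:,:,::-1].copy()
    for rad,col in((.034,(0,255,0)),(.029,(0,0,255))):
        for a in np.linspace(0,6.283,24,endpoint=False):
            q=(proj(s,M+R@[rad*np.cos(a),rad*np.sin(a),0])-[x,y]+.5)*8-.5;cv2.circle(im,tuple(int(v) for v in q),1,col,-1)
    v.append(im)
cv2.imwrite("pics/c5.png",np.hstack(v))
```

```text
(no output)
```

View pics/c5.png

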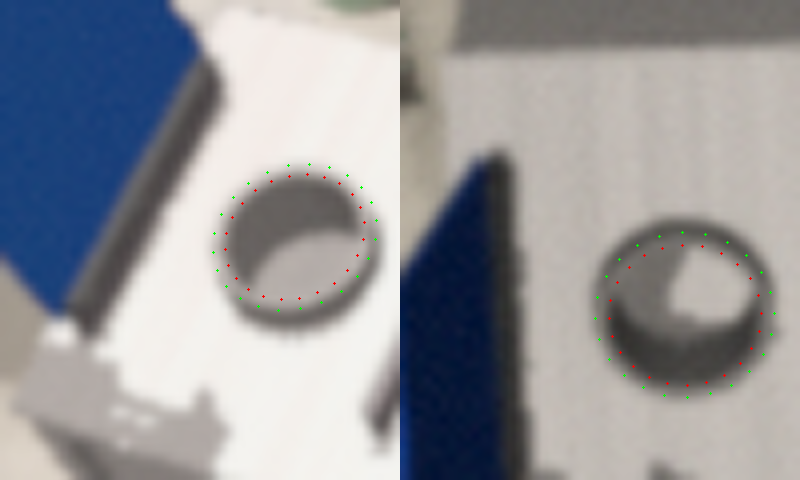

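Run:
```python
from fit import *
S=np.load("pics/scene5.npz");T=np.load("pics/top5.npz");p=np.load("p.npy");R,M=frame(p)
for n,s in(("S",S),("T",T)):
    g=cv2.cvtColor(s["frame"],cv2.COLOR_RGB2GRAY);c=proj(s,M);print(n,c)
    x,y=np.round(c).astype(int)
    for dx in(-3,0,3):print("col",x+dx,"rows",y-14,g[y-14:y+15,x+dx].tolist())
    for dy in(-3,0,3):print("row",y+dy,"cols",x-14,g[y+dy,x-14:x+15].tolist())
    for rad in(.029,.034):
        e=np.array([proj(s,M+R@[rad*np.cos(a),rad*np.sin(a),0]) for a in np.linspace(0,6.28,90)])
        b=np.array([proj(s,M+R@[rad*np.cos(a),rad*np.sin(a),-.016]) for a in np.linspace(0,6.28,90)])
        print(rad,e.min(0),e.max(0),b.min(0),b.max(0))
```

```text
S [261.3611 174.1187]
col 258 rows 160 [239, 238, 238, 238, 238, 233, 212, 172, 122, 101, 99, 97, 97, 98, 99, 100, 113, 138, 161, 171, 175, 176, 172, 139, 109, 130, 188, 230, 241]
col 261 rows 160 [238, 239, 240, 240, 237, 219, 176, 122, 99, 96, 98, 97, 97, 98, 111, 144, 168, 176, 177, 175, 174, 176, 173, 146, 110, 116, 170, 217, 237]
col 264 rows 160 [241, 241, 241, 241, 238, 221, 185, 127, 95, 94, 94, 96, 97, 106, 139, 165, 173, 174, 174, 174, 175, 174, 155, 116, 106, 135, 188, 229, 241]
row 171 cols 247 [236, 240, 241, 239, 234, 218, 187, 143, 109, 101, 98, 97, 98, 98, 97, 97, 97, 96, 95, 93, 92, 94, 130, 176, 198, 227, 239, 241, 242]
row 174 cols 247 [240, 240, 239, 235, 217, 186, 136, 103, 98, 100, 97, 99, 99, 101, 111, 124, 136, 139, 146, 149, 147, 139, 141, 157, 145, 172, 227, 241, 243]
row 177 cols 247 [240, 240, 240, 235, 215, 187, 140, 108, 100, 100, 111, 138, 162, 173, 176, 175, 175, 174, 174, 176, 176, 179, 178, 154, 124, 171, 228, 242, 243]
0.029 [252.6773 166.3805] [270.1315 182.0112] [253.9525 168.8796] [271.2349 184.3935]
0.034 [251.1882 165.0612] [271.6526 183.388 ] 
[... 462 characters left out ...]
 136, 97, 74, 66, 68, 68, 69, 81, 117, 156, 180, 188, 189, 191]
row 161 cols 236 [186, 181, 165, 130, 111, 104, 104, 108, 109, 108, 107, 109, 135, 173, 184, 188, 187, 186, 186, 189, 190, 184, 161, 123, 110, 129, 176, 191, 192]
row 164 cols 236 [184, 183, 171, 137, 106, 69, 58, 80, 100, 107, 106, 111, 118, 134, 139, 149, 171, 176, 175, 173, 164, 123, 82, 78, 107, 137, 176, 191, 191]
row 167 cols 236 [188, 184, 180, 163, 127, 84, 55, 53, 53, 60, 68, 77, 79, 87, 90, 85, 82, 74, 72, 67, 62, 60, 61, 85, 113, 143, 168, 189, 191]
0.029 [240.6908 155.1922] [259.7076 172.7373] [240.7684 153.2482] [259.5574 170.6273]
0.034 [239.0494 153.6432] [261.3457 174.2144] [239.1467 151.7144] [261.1757 172.0908]
```

Run:
```python
from plan import *
S=np.load("pics/scene5.npz");T=np.load("pics/top5.npz")
for n,s in(("S",S),("T",T)):
    f=s["frame"].astype(int);red=((f[...,0]>100)&(f[...,1]<70)&(f[...,2]<70)).astype(np.uint8)
    i=1;_,l,st,ce=cv2.connectedComponentsWithStats(red);i=1+st[1:,4].argmax();print(n,st[i],ce[i])
    m=np.array(f.min(-1)>(190 if n=="S" else 150)).astype(np.uint8);x,y=ce[i].astype(int)
    w=np.argwhere(m[y-14:y+18,x-16:x+16])+[y-14,x-16];print("white",w.min(0)[::-1],w.max(0)[::-1])
    for X in((.4406,-.3355),(.4415,-.335)):
        pr=[]
        for rad,z0,z1 in((.017,.052,.092),(.035,.040,.048)):
            q=np.array([proj(s,np.array([X[0]+rad*np.cos(a),X[1]+rad*np.sin(a),z])) for a in np.linspace(0,6.28,60) for z in(z0,z1)],np.float32)
            h=cv2.moments(cv2.convexHull(q));pr+=[q.min(0),q.max(0),np.array([h["m10"],h["m01"]])/h["m00"]]
        print(X,*pr)
```

```text
S [344 263  11  15 142] [348.838  269.9085]
white [332 255] [363 286]
(0.4406, -0.3355) [341.2863 259.6202] [355.4377 278.6366] [348.3066 269.0886] [334.4144 266.1485] [359.8128 286.5169] [347.094  276.3276]
(0.4415, -0.335) [341.2388 259.359 ] [355.3782 278.36  ] [348.2531 268.8197] [334.3723 265.8916] [359.7511 286.2323] [347.0422 276.0569]
T [ 401   95   95  190 5078] [446.3328 190.2271]Traceback (most recent call last):
  File "<stdin>", line 7, in <module>
    return umr_minimum(a, axis, None, out, keepdims, initial, where)
ValueError: zero-size array to reduction operation minimum which has no identity
```

Run:
```python
from plan import *
T=np.load("pics/top0.npz")
X=np.array([.4395,-.337]);q=lambda z:proj(T,np.r_[X,z]);print(q(.092),q(.072),q(.048))
u=np.array([.794,-.608,0]);R=np.c_[np.cross(u,[0,0,-1.]),u,[0,0,-1.]]
go([*X,.30],R)
```

```text
[359.9491 207.1977] [358.3194 207.2612] [356.4287 207.3349]
tool shift [ 0.0762 -0.5042  0.0639] rotvec [0.6008 0.2759 2.1889] t 8.5833
```

Request:
{"api": "play_rows", "payload": {"commands": [[[0,0,0],[0.025,0.0115,0.0912]],[[0,0,0],[0.025,0.0115,0.0912]],[[0,0,0],[0.025,0.0115,0.0912]],[[0,0,0],[0.025,0.0115,0.0912]],[[0,0,0],[0.025,0.0115,0.0912]],[[0,0,0],[0.025,0.0115,0.0912]],[[0,0,0],[0.025,0.0115,0.0912]],[[0,0,0],[0.025,0.0115,0.0912]],[[0,0,0],[0.025,0.0115,0.0912]],[[0,0,0],[0.025,0.0115,0.0912]],[[0,0,0],[0.025,0.0115,0.0912]],[[0,0,0],[0.025,0.0115,0.0912]]], "grip": 0.06}}

```text
t: 9.58
tool_pos: [0.4565, 0.1663, 0.3882]
eef_rot: [1.511, 2.4, -0.003]
force: [-0.2, -0.1, 0.7]
opening: 0.0599
grasp_force: 0.0
```

Request:
{"api": "play_rows", "payload": {"commands": [[[0,0,0],[0.025,0.0115,0.0912]],[[0,0,0],[0.025,0.0115,0.0912]],[[0,0,0],[0.025,0.0115,0.0912]],[[0,0,0],[0.025,0.0115,0.0912]],[[0,0,0],[0.025,0.0115,0.0912]],[[0,0,0],[0.025,0.0115,0.0912]],[[0,0,0],[0.025,0.0115,0.0912]],[[0,0,0],[0.025,0.0115,0.0912]],[[0,0,0],[0.025,0.0115,0.0912]],[[0,0,0],[0.025,0.0115,0.0912]],[[0,0,0],[0.025,0.0115,0.0912]],[[0,0,0],[0.025,0.0115,0.0912]]]}}

```text
t: 10.58
tool_pos: [0.4567, 0.1663, 0.3882]
eef_rot: [-2.819, -1.383, 0.02]
force: [0.2, 0.4, -0.6]
opening: 0.0598
grasp_force: 0.0
```

```bash
cat > st.py <<'E'
from plan import *
X=np.array([.4405,-.337]);u=np.array([.794,-.608,0]);R=np.c_[np.cross(u,[0,0,-1.]),u,[0,0,-1.]]
go([*X,.20],R);go([*X,.056],R);print(r.state()["joints"])
E
python3 st.py
```

```text
tool shift [-0.4058  0.2966  0.1905] rotvec [-0.007   0.0106 -0.0053] t 10.5833
tool shift [-0.4043  0.2976  0.3345] rotvec [-0.007   0.0106 -0.0053] t 10.5833
[ 0.2982 -0.1484  1.7693 -0.0004  1.5335  0.957 ]
```

Request:
{"api": "play_rows", "payload": {"commands": [[[-0.0203,0.0148,0.003],[-0.007,0.0106,-0.005]],[[-0.0203,0.0148,0.003],[0,0,0]],[[-0.0203,0.0148,0.003],[0,0,0]],[[-0.0203,0.0148,0.003],[0,0,0]],[[-0.0203,0.0148,0.003],[0,0,0]],[[-0.0203,0.0148,0.003],[0,0,0]],[[-0.0203,0.0148,0.003],[0,0,0]],[[-0.0203,0.0148,0.003],[0,0,0]],[[-0.0203,0.0148,0.003],[0,0,0]],[[-0.0203,0.0148,0.003],[0,0,0]],[[-0.0203,0.0148,0.003],[0,0,0]],[[-0.0203,0.0148,0.003],[0,0,0]]]}}

```text
t: 11.58
tool_pos: [0.4504, -0.1365, 0.3526]
eef_rot: [2.813, 1.396, 0.001]
force: [-0.4, -0.1, -0.5]
opening: 0.0597
grasp_force: 0.0
```

Request:
{"api": "play_rows", "payload": {"commands": [[[-0.0203,0.0148,0.018],[0,0,0]],[[-0.0203,0.0148,0.018],[0,0,0]],[[-0.0203,0.0148,0.018],[0,0,0]],[[-0.0203,0.0148,0.018],[0,0,0]],[[-0.0203,0.0148,0.018],[0,0,0]],[[-0.0203,0.0148,0.018],[0,0,0]],[[-0.0203,0.0148,0.018],[0,0,0]],[[-0.0203,0.0148,0.018],[0,0,0]],[[0,0,0],[0,0,0]]]}}

```text
t: 12.33
tool_pos: [0.4447, -0.3387, 0.2045]
eef_rot: [-2.813, -1.392, 0.006]
force: [-0.5, -0.1, -0.6]
opening: 0.0598
grasp_force: 0.0
```

```bash
python3 st.py
python3 - <<'E'
from plan import *
S=r.snapshot("scene");T=r.snapshot("top");np.savez("pics/scene6.npz",**S)
z=lambda im,x,y,w,h,k:cv2.resize(im[y:y+h,x:x+w],(w*k,h*k),interpolation=cv2.INTER_CUBIC)
cv2.imwrite("pics/c6.png",np.hstack([z(S["frame"],300,190,100,130,4),z(S["frame"],210,100,100,130,4)])[:,:,::-1])
E
```

```text
tool shift [-0.0012 -0.0044  0.0045] rotvec [-0.0042  0.0019  0.0014] t 12.3333
tool shift [-0.001  -0.0037  0.1485] rotvec [-0.0042  0.0019  0.0014] t 12.3333
[-0.6941  0.0727  1.8902 -0.0022  1.1828 -0.0412]
```

View pics/c6.png

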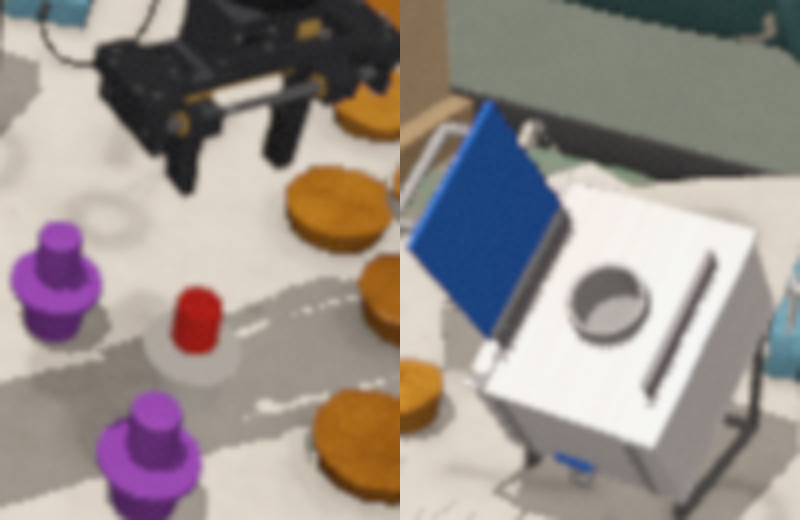

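The hatch stands open on its own, and the stopper is under the gripper at crop (197,320). I'll descend onto the knob and grip it.

Request:
{"api": "play_rows", "payload": {"commands": [[[-0.001,-0.0037,0.02],[-0.004,0.002,0.001]],[[0,0,0.02],[0,0,0]],[[0,0,0.02],[0,0,0]],[[0,0,0.02],[0,0,0]],[[0,0,0.02],[0,0,0]],[[0,0,0.018],[0,0,0]],[[0,0,0.015],[0,0,0]],[[0,0,0.01],[0,0,0]],[[0,0,0.005],[0,0,0]],[[0,0,0],[0,0,0]]]}}

```text
t: 13.27
tool_pos: [0.4439, -0.3347, 0.0607]
eef_rot: [2.812, 1.394, 0.005]
force: [0.3, 0.9, -0.1]
opening: 0.0601
grasp_force: 0.0
```

Request:
{"api": "play_rows", "payload": {"commands": [[[0,0,0],[0,0,0]],[[0,0,0],[0,0,0]],[[0,0,0],[0,0,0]],[[0,0,0],[0,0,0]],[[0,0,0],[0,0,0]],[[0,0,0],[0,0,0]]], "grip": 0.02, "squeeze": 20}}

```text
t: 13.77
tool_pos: [0.444, -0.3359, 0.0617]
eef_rot: [2.811, 1.392, 0.006]
force: [-1.6, 1.4, 5.3]
opening: 0.0335
grasp_force: 19.8
```

Request:
{"api": "play_rows", "payload": {"commands": [[[0,0,-0.005],[0,0,0]],[[0,0,-0.015],[0,0,0]],[[0,0,-0.025],[0,0,0]],[[0,0,-0.03],[0,0,0]],[[0,0,-0.03],[0,0,0]],[[0,0,-0.03],[0,0,0]],[[0,0,-0.03],[0,0,0]],[[0,0,-0.03],[0,0,0]],[[0,0,-0.03],[0,0,0]],[[0,0,-0.03],[0,0,0]],[[0,0,0],[0,0,0]]]}}

```text
t: 14.68
tool_pos: [0.4448, -0.3371, 0.3234]
eef_rot: [2.802, 1.388, 0.013]
force: [0.3, -0.8, -0.5]
opening: 0.0337
grasp_force: 19.8
```

Run:
```python
from plan import *
p=np.load("p.npy");R,M=frame(p);A=Rt(p,True)
print(r.state()["opening"],r.state()["force"],r.state()["joints"])
# TCP .056 above stopper origin when gripped; origin home 40 mm inside mouth
home=M-.040*R[:,2]+.056*R[:,2]
print("home",home);go(home+.07*R[:,2],A)
S=r.snapshot("scene");s=r.state();Q=Ro.from_rotvec(s["eef_rot"]).as_matrix()
f=S["frame"].astype(int);red=((f[...,0]>90)&(f[...,1]<60)&(f[...,2]<60)).astype(np.uint8)
_,l,st,ce=cv2.connectedComponentsWithStats(red);print(st[1:][st[1:,4]>20],ce[1:][st[1:,4]>20])
print("pred knob ctr",proj(S,s["tool_pos"]-.016*Q[:,2]),"flange ctr",proj(S,s["tool_pos"]+.012*Q[:,2]))
cv2.imwrite("pics/c7.png",cv2.resize(S["frame"][110:260,270:420],(600,600),interpolation=2)[:,:,::-1])
```

```text
0.033687082968696186 [ 0.3039 -0.8266 -0.4924] [-0.6942 -0.0108  1.7569  0.0018  1.3786 -0.0435]
home [0.5616 0.0251 0.212 ]
tool shift [ 0.3367 -0.1545  0.0486] rotvec [-0.4862  0.1833 -0.6652] t 14.6833
[[359 184  14  19 204]
 [393 197  11   5  23]
 [507 203   5   9  27]
 [470 207  16   8  34]
 [410 214  20   8  25]
 [499 232  11   8  31]
 [462 235  11   8  33]
 [424 266  22  10  64]
 [394 270  16   7  43]
 [384 309  19   6  25]
 [502 312  10   5  28]
 [487 358  10  11  27]] [[365.1863 192.3725]
 [397.6522 199.7826]
 [508.7778 206.7407]
 [478.2353 211.4706]
 [420.     219.    ]
 [503.3548 235.8065]
 [465.9697 238.8182]
 [434.4688 271.9219]
 [401.3023 274.    ]
 [392.4    312.72  ]
 [507.5    314.1429]
 [490.2963 363.4074]]
pred knob ctr [362.8083 191.1621] flange ctr [361.26   200.4494]
```

View pics/c7.png

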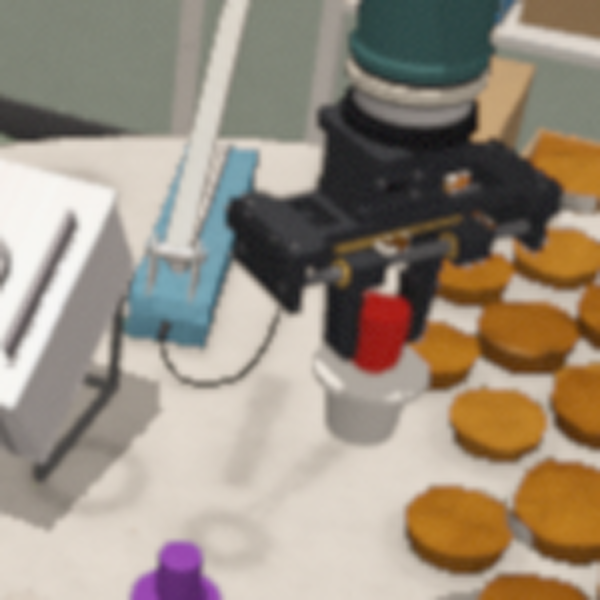

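The stopper hangs upright in the grip, knob at crop (382,330). I'll triangulate the knob to find its offset in the tool frame.

Run:
```python
from plan import *
S=r.snapshot("scene");T=r.snapshot("top");s=r.state();Q=Ro.from_rotvec(s["eef_rot"]).as_matrix();t=s["tool_pos"];print(t,Q)
f=S["frame"]; h=cv2.cvtColor(f,cv2.COLOR_RGB2HSV)
g=lambda c:(proj(S,t+Q@c),proj(T,t+Q@c))
print("pads",g(np.array([0,0,-.019])),"flange",g(np.array([0,0,.018])),"bottom",g(np.array([0,0,.0617])))
# narrow end of plug rows, white mask near
w=cv2.inRange(h,(0,0,140),(180,40,255))
for y in range(183,222,2):
    row=f[y,340:385].astype(int);red=np.where((row[:,0]>90)&(row[:,1]<60))[0]+340
    print(y,(red.min(),red.max()) if len(red) else None,row.sum(1).tolist()[::1] if y in(203,211,215) else "")
i=np.round(g(np.array([0,0,0]))[1]).astype(int)
cv2.imwrite("pics/c8.png",np.hstack([cv2.resize(f[165:225,330:390],(400,400),interpolation=2),cv2.resize(T["frame"][i[1]-30:i[1]+30,i[0]-30:i[0]+30],(400,400),interpolation=2)])[:,:,::-1]);print(i-30)
```

```text
[ 0.4421 -0.3349  0.315 ] [[ 0.606   0.7955  0.0044]
 [ 0.7955 -0.606  -0.0015]
 [ 0.0015  0.0044 -1.    ]]
pads (array([361.84  , 192.0698]), array([383.8108, 205.29  ])) flange (array([359.7113, 204.2783]), array([379.3653, 205.4393])) bottom (array([357.3124, 218.0363]), array([374.493 , 205.6029]))
183 None 
185 (np.int64(360), np.int64(369)) 
187 (np.int64(360), np.int64(371)) 
189 (np.int64(360), np.int64(372)) 
191 (np.int64(360), np.int64(371)) 
193 (np.int64(360), np.int64(371)) 
195 (np.int64(359), np.int64(370)) 
197 (np.int64(359), np.int64(369)) 
199 (np.int64(359), np.int64(368)) 
201 (np.int64(358), np.int64(367)) 
203 (np.int64(361), np.int64(364)) [618, 625, 629, 634, 635, 637, 622, 576, 585, 650, 658, 605, 538, 502, 493, 496, 488, 472, 420, 348, 289, 259, 247, 233, 254, 286, 333, 392, 454, 486, 494, 497, 497, 496, 494, 466, 340, 239, 222, 230, 234, 218, 224, 224, 216]
205 None 
207 None 
209 None 
211 None [583, 601, 619, 626, 629, 631, 635, 637, 637, 623, 546, 427, 381, 380, 396, 406, 417, 425, 433, 441, 451, 459, 464, 468, 477, 494, 506, 520, 525, 515, 500, 511, 541, 582, 597, 601, 596, 594, 588, 589, 582, 563, 484, 394, 351]
213 None 
215 None [619, 623, 628, 627, 630, 636, 637, 639, 640, 619, 529, 417, 382, 387, 396, 401, 408, 413, 418, 424, 428, 433, 431, 435, 434, 433, 430, 424, 436, 515, 605, 632, 630, 626, 625, 619, 612, 600, 587, 584, 580, 540, 418, 333, 339]
217 None 
219 None 
221 None 
[351 175]
```

View pics/c8.png

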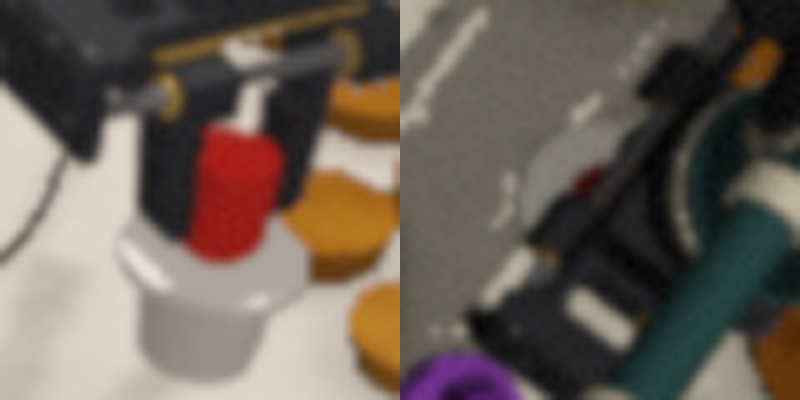

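Request:
{"api": "play_rows", "payload": {"commands": [[[0,0,0],[-0.0405,0.0153,-0.0555]],[[0,0,0],[-0.0405,0.0153,-0.0555]],[[0,0,0],[-0.0405,0.0153,-0.0555]],[[0,0,0],[-0.0405,0.0153,-0.0555]],[[0,0,0],[-0.0405,0.0153,-0.0555]],[[0,0,0],[-0.0405,0.0153,-0.0555]],[[0,0,0],[-0.0405,0.0153,-0.0555]],[[0,0,0],[-0.0405,0.0153,-0.0555]],[[0,0,0],[-0.0405,0.0153,-0.0555]],[[0,0,0],[-0.0405,0.0153,-0.0555]],[[0,0,0],[-0.0405,0.0153,-0.0555]],[[0,0,0],[-0.0405,0.0153,-0.0555]]], "squeeze": 25}}

```text
t: 15.83
tool_pos: [0.4413, -0.3338, 0.3122]
eef_rot: [1.909, 1.972, 0.529]
force: [1.2, -0.4, -0.8]
opening: 0.0335
grasp_force: 24.8
```

Request:
{"api": "play_rows", "payload": {"commands": [[[0,0,0],[0,0,0]],[[0,0,0],[0,0,0]]]}}

```text
t: 16.0
tool_pos: [0.441, -0.3344, 0.3125]
eef_rot: [1.917, 1.968, 0.526]
force: [0.3, 0.4, -1.9]
opening: 0.0334
grasp_force: 24.8
```

```bash
cat > pl.py <<'E'
from plan import *
import sys
p=np.load("p.npy");R,M=frame(p);A=Rt(p,True)
home=M+.0217*R[:,2]+.004*R[:,1]
go(home+float(sys.argv[1])*R[:,2],A);s=r.state();print(s["tool_pos"],"joints",s["joints"],"F local",R.T@s["force"],s["opening"])
E
python3 pl.py .08
```

```text
tool shift [0.3593 0.062  0.0701] rotvec [-0.0132 -0.01   -0.008 ] t 16.0
[ 0.441  -0.3344  0.3125] joints [-0.9519 -0.2144  2.0374  0.4866  1.0796 -1.1595] F local [-0.6478  0.4259 -1.8348] 0.03338250898418869
```

Request:
{"api": "play_rows", "payload": {"commands": [[[0.03,0.0052,0],[-0.013,-0.01,-0.008]],[[0.03,0.0052,0],[0,0,0]],[[0.03,0.0052,0],[0,0,0]],[[0.03,0.0052,0],[0,0,0]],[[0.03,0.0052,0],[0,0,0]],[[0.03,0.0052,0],[0,0,0]],[[0.03,0.0052,0.01],[0,0,0]],[[0.03,0.0052,0.01],[0,0,0]],[[0.03,0.0052,0.01],[0,0,0]],[[0.03,0.0052,0.01],[0,0,0]],[[0.03,0.0052,0.01],[0,0,0]],[[0.025,0.005,0.01],[0,0,0]]]}}

```text
t: 17.0
tool_pos: [0.5139, 0.0252, 0.2932]
eef_rot: [1.892, 1.961, 0.525]
force: [0.6, -1.2, -2.2]
opening: 0.0334
grasp_force: 24.8
```

Request:
{"api": "play_rows", "payload": {"commands": [[[0,0,0],[0,0,0]],[[0,0,0],[0,0,0]],[[0,0,0],[0,0,0]],[[0,0,0],[0,0,0]]]}}

```text
t: 17.33
tool_pos: [0.5141, 0.0217, 0.294]
eef_rot: [1.892, 1.959, 0.524]
force: [0.5, 0.5, -1.6]
opening: 0.033
grasp_force: 24.8
```

```bash
python3 pl.py .05
python3 - <<'E'
from plan import *
S=r.snapshot("scene");T=r.snapshot("top");p=np.load("p.npy");R,M=frame(p);s=r.state();Q=Ro.from_rotvec(s["eef_rot"]).as_matrix()
f=S["frame"].astype(int)
O=s["tool_pos"]+Q@np.array([-.004,0,.0617]);print("end local to mouth",R.T@(O-M))
# white flange/plug: predicted outlines vs image
im=cv2.resize(S["frame"][110:200,215:305],(540,540),interpolation=2)[:,:,::-1].copy()
for rad,h in((.022,0),(.035,.040),(.035,.048),(.017,.092)):
    for a in np.linspace(0,6.283,24):
        q=(proj(S,O+Q@np.array([rad*np.cos(a),rad*np.sin(a),-h]))-[215,110]+.5)*6-.5;cv2.circle(im,tuple(int(v) for v in q),1,(0,200,0),-1)
cv2.imwrite("pics/c9.png",im)
E
```

```text
tool shift [0.0059 0.0001 0.0391] rotvec [0.0037 0.0034 0.0037] t 17.3333
[0.5141 0.0217 0.294 ] joints [-0.0218 -0.419   2.2217  0.0325  0.8123 -0.0724] F local [-0.3346  0.515  -1.645 ] 0.03303105746134195
end local to mouth [ 0.0003 -0.0066  0.0494]
```

View pics/c9.png

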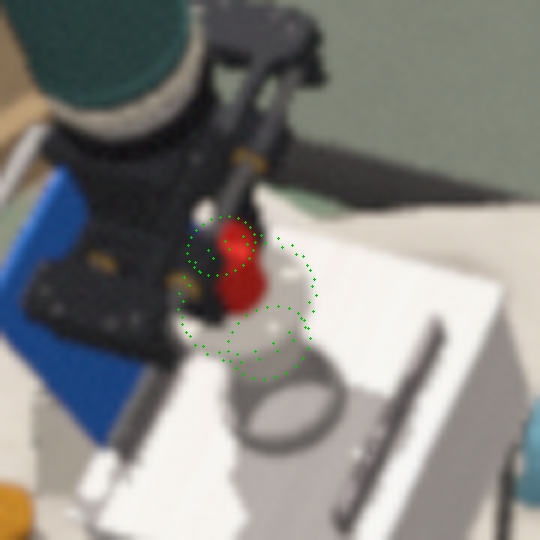

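The plug end sits just above the mouth, at crop (268,345), and the outline agrees with the prediction to about 1 px. I'll go in slowly, watching the force. I've now used all 10 picture views, so checks from here on are numeric.

Request:
{"api": "play_rows", "payload": {"commands": [[[0.004,0,0.008],[0.004,0.003,0.004]],[[0,0,0.008],[0,0,0]],[[0,0,0.008],[0,0,0]],[[0,0,0.008],[0,0,0]],[[0,0,0.007],[0,0,0]],[[0,0,0],[0,0,0]],[[0,0,0],[0,0,0]]]}}

```text
t: 18.02
tool_pos: [0.5332, 0.0271, 0.2589]
eef_rot: [1.899, 1.963, 0.524]
force: [0.1, 1.0, -0.8]
opening: 0.0328
grasp_force: 24.8
```

Request:
{"api": "play_rows", "payload": {"commands": [[[0,0,0.005],[0,0,0]],[[0,0,0.005],[0,0,0]],[[0,0,0.005],[0,0,0]],[[0,0,0.005],[0,0,0]],[[0,0,0],[0,0,0]]]}}

```text
t: 18.43
tool_pos: [0.5432, 0.0275, 0.2414]
eef_rot: [1.899, 1.963, 0.524]
force: [0.2, 0.2, -1.1]
opening: 0.0332
grasp_force: 24.8
```

```bash
python3 pl.py 0
```

```text
tool shift [0.001  0.0012 0.029 ] rotvec [-0.0019 -0.0005  0.0009] t 18.4333
[0.5432 0.0275 0.2414] joints [-0.008  -0.3073  2.2431  0.0322  0.6848 -0.0604] F local [-0.3579  0.1442 -1.0804] 0.03315393945938688
```

Inside the mouth with no contact yet. Continuing gently.

Request:
{"api": "play_rows", "payload": {"commands": [[[0,0.001,0.004],[0,0,0]],[[0,0,0.004],[0,0,0]],[[0,0,0.004],[0,0,0]],[[0,0,0.004],[0,0,0]],[[0,0,0],[0,0,0]]]}}

```text
t: 18.85
tool_pos: [0.5521, 0.0277, 0.2283]
eef_rot: [1.899, 1.963, 0.524]
force: [0.2, -0.4, -1.0]
opening: 0.0335
grasp_force: 24.8
```

```bash
python3 pl.py 0
```

```text
tool shift [ 0.001  -0.      0.0131] rotvec [-0.0017 -0.0005  0.0009] t 18.85
[0.5521 0.0277 0.2283] joints [-0.0072 -0.2744  2.2444  0.0329  0.6503 -0.0609] F local [-0.3462 -0.3739 -0.9662] 0.03345543410469664
```

Request:
{"api": "play_rows", "payload": {"commands": [[[0,0,0.003],[0,0,0]],[[0,0,0.003],[0,0,0]],[[0,0,0.002],[0,0,0]],[[0,0,0],[0,0,0]]]}}

```text
t: 19.18
tool_pos: [0.5562, 0.0278, 0.2225]
eef_rot: [1.898, 1.962, 0.525]
force: [-1.8, 0.0, 0.3]
opening: 0.0331
grasp_force: 24.9
```

Request:
{"api": "play_rows", "payload": {"commands": [[[0,0,0.0015],[0,0,0]],[[0,0,0.001],[0,0,0]],[[0,0,0],[0,0,0]],[[0,0,0],[0,0,0]]]}}

```text
t: 19.52
tool_pos: [0.5562, 0.0278, 0.2209]
eef_rot: [1.899, 1.963, 0.523]
force: [-16.0, -1.1, 10.9]
opening: 0.0329
grasp_force: 25.0
```

```bash
python3 pl.py 0
```

```text
tool shift [0.0011 0.0001 0.0047] rotvec [-0.0027 -0.0003  0.0013] t 19.5167
[0.5562 0.0278 0.2209] joints [-0.0067 -0.2571  2.2455  0.0329  0.6328 -0.0613] F local [-8.4757 -0.6386 17.4506] 0.0328710803298321
```

Request:
{"api": "play_rows", "payload": {"commands": [[[0,-0.0015,-0.002],[0,0,0]],[[0,0,0],[0,0,0]],[[0,0,0],[0,0,0]]]}}

```text
t: 19.77
tool_pos: [0.5554, 0.0278, 0.2215]
eef_rot: [1.898, 1.961, 0.526]
force: [0.8, 0.3, -1.8]
opening: 0.0332
grasp_force: 25.0
```

```bash
python3 pl.py 0
python3 - <<'E'
from plan import *
# numeric check: flange vs neck in the scene view
S=r.snapshot("scene");np.savez("pics/scene9.npz",**S);p=np.load("p.npy");R,M=frame(p)
g=cv2.cvtColor(S["frame"],cv2.COLOR_RGB2GRAY)
print(proj(S,M),"base lower",proj(S,M+R@np.array([-.034,0,-.016])),"flange low edge home",proj(S,M+R@np.array([-.035,0,0])),proj(S,M+R@np.array([-.035,0,.008])))
for x in(254,257,260,263,266):print(x,g[166:196,x].tolist())
E
```

```text
tool shift [0.001  0.0005 0.0056] rotvec [ 0.0006 -0.0004  0.0009] t 19.7667
[0.5554 0.0278 0.2215] joints [-0.0069 -0.2611  2.2484  0.0335  0.6307 -0.0615] F local [-0.1733  0.3066 -1.9731] 0.033247365466348294
[261.3611 174.1187] base lower [258.1222 185.302 ] flange low edge home [256.7414 183.1938] [256.1066 181.991 ]
254 [44, 41, 42, 43, 41, 45, 53, 52, 39, 35, 61, 119, 159, 172, 165, 147, 129, 145, 172, 202, 221, 210, 197, 182, 176, 174, 175, 175, 175, 175]
257 [57, 44, 36, 37, 41, 45, 39, 41, 39, 35, 50, 87, 138, 166, 173, 168, 145, 113, 109, 142, 167, 174, 176, 175, 175, 175, 175, 176, 176, 177]
260 [104, 89, 72, 62, 56, 58, 56, 56, 61, 98, 148, 169, 174, 175, 174, 169, 149, 119, 101, 114, 154, 172, 175, 177, 176, 175, 176, 176, 176, 175]
263 [109, 109, 90, 75, 69, 67, 76, 101, 134, 160, 172, 174, 175, 174, 171, 160, 134, 110, 102, 124, 161, 174, 176, 175, 174, 174, 172, 174, 173, 172]
266 [174, 178, 185, 180, 174, 174, 173, 173, 174, 174, 173, 180, 188, 173, 147, 124, 105, 101, 123, 157, 170, 173, 172, 174, 175, 174, 176, 174, 175, 176]
```

Request:
{"api": "play_rows", "payload": {"commands": [[[0,0,0.001],[0,0,0]],[[0,0,0.001],[0,0,0]],[[0,0,0],[0,0,0]]]}}

```text
t: 20.07
tool_pos: [0.5559, 0.0278, 0.2207]
eef_rot: [1.898, 1.962, 0.524]
force: [-14.6, -1.1, 11.1]
opening: 0.0332
grasp_force: 25.0
```

```bash
python3 pl.py 0
```

```text
tool shift [0.0011 0.0005 0.0047] rotvec [-0.001  -0.0003  0.0012] t 20.0667
[0.5559 0.0278 0.2207] joints [-0.0068 -0.2585  2.2474  0.0332  0.6307 -0.0615] F local [-7.1107 -0.6235 16.8734] 0.033155894896499054
```

Request:
{"api": "play_rows", "payload": {"commands": [[[0,0,-0.003],[0,0,0]],[[0,-0.0015,0],[0,0,0]],[[0,0,0.0015],[0,0,0]],[[0,0,0.0015],[0,0,0]],[[0,0,0],[0,0,0]]]}}

```text
t: 20.48
tool_pos: [0.5544, 0.0278, 0.2199]
eef_rot: [1.899, 1.963, 0.524]
force: [-15.8, -1.0, 12.8]
opening: 0.033
grasp_force: 25.0
```

```bash
python3 pl.py 0
```

```text
tool shift [0.0011 0.0022 0.0047] rotvec [-0.0014 -0.0003  0.0012] t 20.4833
[0.5544 0.0278 0.2199] joints [-0.0069 -0.2607  2.2507  0.0334  0.63   -0.0618] F local [-7.3316 -0.4882 19.0179] 0.03297262019729829
```

The contact level is the same at different lateral positions, so the flange is resting on the rim rather than the plug wedging. I'll relax the push, let go and back off.

Request:
{"api": "play_rows", "payload": {"commands": [[[0,0.001,-0.0015],[0,0,0]],[[0,0,0],[0,0,0]],[[0,0,0],[0,0,0]]]}}

```text
t: 20.73
tool_pos: [0.5553, 0.0278, 0.2206]
eef_rot: [1.898, 1.961, 0.526]
force: [-3.0, -0.9, 0.6]
opening: 0.0332
grasp_force: 25.0
```

Request:
{"api": "play_rows", "payload": {"commands": [[[0,0,0],[0,0,0]],[[0,0,0],[0,0,0]],[[0,0,0],[0,0,0]],[[0,0,0],[0,0,0]],[[0,0,-0.005],[0,0,0]],[[0,0,-0.015],[0,0,0]],[[0,0,-0.02],[0,0,0]],[[0,0,-0.02],[0,0,0]],[[0,0,0],[0,0,0]]], "grip": 0.06}}

```text
t: 21.48
tool_pos: [0.5263, 0.0268, 0.2776]
eef_rot: [1.893, 1.957, 0.532]
force: [1.3, -0.3, -0.1]
opening: 0.0599
grasp_force: 0.0
```

Request:
{"api": "play_rows", "payload": {"commands": [[[0,0,0],[0,0,0]],[[0,0,0],[0,0,0]],[[0,0,0],[0,0,0]],[[0,0,0],[0,0,0]],[[0,0,0],[0,0,0]],[[0,0,0],[0,0,0]]], "grip": 0.0}}

```text
t: 21.98
tool_pos: [0.5249, 0.0268, 0.2716]
eef_rot: [1.899, 1.963, 0.524]
force: [-0.3, 0.2, -0.6]
opening: 0.0225
grasp_force: 0.0
```

```bash
python3 pl.py .03
```

```text
tool shift [0.001  0.0019 0.0342] rotvec [-0.0017 -0.0005  0.0009] t 21.9833
[0.5249 0.0268 0.2716] joints [-0.0102 -0.3749  2.2327  0.031   0.7625 -0.0598] F local [-0.5082  0.1826 -0.3493] 0.022472363283901665
```

Request:
{"api": "play_rows", "payload": {"commands": [[[-0.003,0,0],[0,0,0]],[[0,0,0],[0,0,0]],[[0,0,0],[0,0,0]],[[0,0,0.008],[0,0,0]],[[0,0,0.008],[0,0,0]],[[0,0,0.006],[0,0,0]],[[0,0,0.003],[0,0,0]],[[0,0,0.002],[0,0,0]],[[0,0,0],[0,0,0]],[[0,0,0],[0,0,0]]]}}

```text
t: 22.82
tool_pos: [0.5387, 0.0243, 0.249]
eef_rot: [1.898, 1.962, 0.525]
force: [0.9, 0.5, -0.1]
opening: 0.0003
grasp_force: 0.0
```

```bash
python3 pl.py .035
```

```text
tool shift [0.004  0.0013 0.0028] rotvec [-0.0006 -0.0005  0.001 ] t 22.8167
[0.5387 0.0243 0.249 ] joints [-0.0167 -0.3256  2.242   0.0382  0.7031 -0.0722] F local [ 0.7585  0.4905 -0.5015] 0.0003458920956950146
```

Request:
{"api": "play_rows", "payload": {"commands": [[[0,0,0.001],[0,0,0]],[[0,0,0.001],[0,0,0]],[[0,0,0.001],[0,0,0]],[[0,0,0],[0,0,0]]]}}

```text
t: 23.15
tool_pos: [0.5399, 0.0243, 0.2482]
eef_rot: [1.898, 1.962, 0.525]
force: [-10.9, 0.4, 8.8]
opening: 0.0008
grasp_force: 6.8
```

```bash
python3 pl.py .035
```

```text
tool shift [0.004  0.0006 0.0015] rotvec [ 0.     -0.0004  0.0013] t 23.15
[0.5399 0.0243 0.2482] joints [-0.0165 -0.3224  2.2414  0.0381  0.6998 -0.0724] F local [-4.9967  0.7541 13.1002] 0.0008282318550573906
```

Request:
{"api": "play_rows", "payload": {"commands": [[[0,0,0.001],[0,0,0]],[[0,0,0.0005],[0,0,0]],[[0,0,0],[0,0,0]]]}}

```text
t: 23.4
tool_pos: [0.54, 0.0243, 0.2482]
eef_rot: [1.898, 1.962, 0.525]
force: [-23.8, -1.0, 19.4]
opening: 0.0003
grasp_force: 14.3
```

```bash
python3 pl.py .035
```

```text
tool shift [0.004  0.0006 0.0015] rotvec [-0.0006 -0.0003  0.0014] t 23.4
[0.54   0.0243 0.2482] joints [-0.0165 -0.3219  2.2409  0.038   0.7004 -0.0723] F local [-10.9706  -0.2796  28.7097] 0.0002500776085880718
```

Firm stop: 13 N and 29 N give the same depth. I'll retreat clear and check seating from the images.

Request:
{"api": "play_rows", "payload": {"commands": [[[0,0,-0.005],[0,0,0]],[[0,0,-0.02],[0,0,0]],[[0,0,-0.03],[0,0,0]],[[0,0,-0.035],[0,0,0]],[[0,-0.03,-0.03],[0,0,0]],[[0,-0.035,-0.01],[0,0,0]],[[-0.03,-0.025,0],[0,0,0]],[[-0.04,0,0],[0,0,0]],[[-0.04,0,0],[0,0,0]],[[-0.04,0,0],[0,0,0]],[[-0.04,0,0],[0,0,0]],[[0,0,0],[0,0,0]]]}}

```text
t: 24.4
tool_pos: [0.4041, -0.1746, 0.3132]
eef_rot: [1.907, 1.949, 0.518]
force: [0.6, -0.0, 0.2]
opening: 0.0008
grasp_force: 0.0
```

Run:
```python
from fit import *
from bench import r
S=r.snapshot("scene");T=r.snapshot("top");np.savez("pics/scene11.npz",**S);np.savez("pics/top11.npz",**T)
p=np.load("p.npy");R,M=frame(p);C=[]
for n,s in(("S",S),("T",T)):
    c=proj(s,M+R@np.array([0,0,.03]));x,y=c.astype(int)
    f=s["frame"].astype(int)[y-25:y+25,x-25:x+25]
    red=((f[...,0]>90)&(f[...,1]<70)&(f[...,2]<70)).astype(np.uint8);_,l,st,ce=cv2.connectedComponentsWithStats(red);i=1+st[1:,4].argmax()
    C.append(ce[i]+[x-25,y-25]);print(n,st[i]+[x-25,y-25,0,0,0],C[-1])
X=tri(S,T,*C)[0];print("knob centre local",R.T@(X-M),"home expects z .032")
for dz in(0,.006):
  for n,s in(("S",S),("T",T)):
    O=M+R[:,2]*(dz-.04)
    q=np.array([proj(s,O+R@np.array([.017*np.cos(a),.017*np.sin(a),z])) for a in np.linspace(0,6.28,60) for z in(.052,.092)],np.float32);h=cv2.moments(cv2.convexHull(q))
    print(dz,n,"knob box",q.min(0),q.max(0),h["m10"]/h["m00"],h["m01"]/h["m00"])
g=cv2.cvtColor(S["frame"],cv2.COLOR_RGB2GRAY)
for x in range(252,276,3):print(x,g[160:192,x].tolist())
print(r.state()["t"],r.state()["tool_pos"])
```

```text
S [254 164  10  12  93] [258.5591 169.2258]
T [245 163  11  13 114] [249.9825 169.1579]
knob centre local [-0.0018  0.0005  0.0337] home expects z .032
0 S knob box [252.0428 161.1462] [265.6152 176.8827] 258.86613046477044 168.99384167731068
0 T knob box [244.5294 160.4021] [256.1339 176.2785] 250.28125758973027 168.38013167266288
0.006 S knob box [251.5368 160.1363] [265.1745 175.952 ] 258.39315640264294 168.0232366620356
0.006 T knob box [244.5168 161.171 ] [256.1766 177.1363] 250.29587181104407 169.1939605334634
252 [199, 224, 236, 234, 223, 214, 200, 194, 197, 205, 225, 233, 239, 241, 241, 241, 241, 240, 236, 229, 214, 202, 208, 229, 236, 238, 242, 243, 244, 244, 244, 244]
255 [242, 236, 211, 163, 118, 110, 110, 109, 110, 107, 86, 87, 109, 133, 171, 201, 224, 227, 217, 227, 229, 214, 165, 125, 143, 173, 205, 230, 242, 245, 245, 245]
258 [238, 222, 176, 125, 114, 114, 117, 118, 117, 108, 82, 61, 55, 57, 60, 87, 134, 166, 174, 175, 180, 193, 183, 141, 108, 129, 165, 193, 228, 242, 245, 245]
261 [242, 241, 233, 207, 166, 127, 109, 99, 83, 67, 58, 57, 57, 58, 67, 103, 146, 169, 174, 175, 180, 186, 169, 130, 105, 115, 151, 172, 186, 184, 158, 118]
264 [240, 234, 218, 190, 151, 107, 69, 53, 90, 139, 158, 161, 157, 144, 159, 177, 188, 186, 193, 203, 213, 193, 145, 107, 106, 135, 152, 116, 64, 45, 45, 45]
267 [95, 65, 44, 42, 46, 42, 42, 42, 46, 126, 204, 235, 242, 242, 242, 242, 242, 240, 232, 206, 158, 116, 100, 110, 135, 150, 128, 84, 50, 43, 43, 45]
270 [132, 107, 61, 30, 28, 28, 38, 42, 42, 42, 67, 120, 165, 192, 209, 197, 174, 142, 115, 98, 88, 76, 68, 64, 54, 47, 42, 44, 42, 44, 41, 42]
273 [105, 132, 118, 76, 37, 25, 21, 26, 32, 38, 34, 31, 27, 33, 33, 32, 32, 35, 35, 39, 42, 43, 36, 43, 66, 79, 83, 80, 73, 55, 46, 43]
24.5 [ 0.4044 -0.1689  0.3125]
```

Run:
```python
from h import *
from bench import r
for n in("scene6","scene11"):
    h=cv2.cvtColor(np.load(f"pics/{n}.npz")["frame"],cv2.COLOR_RGB2HSV)[110:190,205:256]
    m=cv2.inRange(h,(105,150,60),(125,255,255));y,x=np.nonzero(m);print(n,m.sum()//255,x.mean()+205,y.mean()+110,x.min()+205,y.min()+110)
s=r.state();print(s["force"],s["tool_pos"],s["t"])
```

```text
scene6 1089 230.86501377410468 154.35996326905416 213 126
scene11 1089 230.8475665748393 154.32690541781452 213 125
[-0.4723  0.42    0.1568] [ 0.4044 -0.1689  0.3125] 24.5
```

The hatch hasn't moved since it was opened, the stopper is seated and the arm is clear, so I'm handing the job in.

```bash
python3 -c "
from bench import r
print(r.job_done())"
```

```text
the job is handed in; nothing more can be done
None
```

The job is handed in after about 24.5 s: the hatch is fully open and standing on its own, and the white stopper with the red knob is seated on a firm stop in the neck and released. I did not measure how flat the flange lies directly.

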